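# Fetch the tall oil filter from the cabinet door

### The job

Swing the small bench cabinet's door wide open by its handle, take the taller of the two oil filters out of the rack on the inside of the door, and set it down gently, upright, in the drip tray. Leave the shorter filter standing in the rack and the door standing wide open, and do not knock over the spray can behind the tray.

Things in the scene. Friction and masses are not known exactly. Their poses are not given: they have to be found in the camera images.
- cabinet: Grey painted sheet-metal bench cabinet, fixed, 120 mm deep (its x), 232 wide (its y), 190 high. Origin: centre of its underside, on the bench. Its front looks along its own -x and is closed by one door. Its flat top covers the filters while the door is shut. Place and yaw vary.
- cab_door (a joint): Door angle in rad: 0 shut (starts shut), growing as it opens, stop at 1.95. Upright hinge at the cabinet's left (+y) edge; the free edge swings towards the robot, then left (clockwise from above). No latch, no spring: stays where left; about 0.12 N m to move. Panel 12 mm thick, 230 mm wide, from 32 to 186 mm above the bench, so it passes over flat things.
- door_hinge (a point): Point on the hinge line, on the mid-plane of the door panel, 165 mm above the bench. Its axes turn with the door: x points out of the inner face (into the cabinet when shut), the panel runs from the hinge along -y, z is up. When shut, these axes are the cabinet's.
- door_grip (a point): Top of the handle: an upright steel bar, 12 mm diameter, from 92 to 165 mm above the bench, with a level leg from each end to the panel. Door frame: the bar is at x -41 mm (35 mm off the outer face), y -205 mm from the hinge line. Point: on the bar's centre line, 165 mm above the bench; metal ends 6 mm higher. Axes as door_hinge. Can be pinched from above, a finger either side, or hooked.
- door_rack (a point): Middle of the floor of the sheet steel rack on the door's inner face, 65 mm above the bench; door frame x +42, y -115 mm from the hinge line; axes as door_hinge. Rack 170 mm long (y), 72 deep (x); lip, end cheeks and two stops 20 mm high make two bays, each 69 mm wide, centred at y +48 and -48 mm. A filter stands in each bay; which in which varies.
- filter_tall: Taller spin-on oil filter: dark steel canister, 56 mm diameter at the bottom rim, 52 mm above it, 100 mm high with its 8 mm high, 22 to 25 mm wide hexagon end; straight side up to 86 mm. 0.24 to 0.4 kg. Origin: centre of its underside; z its axis, up as it stands. In the rack its top is 165 mm above the bench.
- filter_short: The shorter oil filter, the same canister but 68 mm high. Origin: centre of its underside, z its axis. It stays in its bay.
- tray: Shallow rectangular aluminium drip tray, fixed on the bench, 200 mm (its x) by 160 mm (its y), walls 3 mm thick and 18 mm high, floor about 3 mm thick. Origin: centre of its underside, on the bench. Its place and yaw vary.
- spray_can: Loose aerosol can, white and green, 65 mm diameter, 244 mm high, standing on the bench behind the tray. Origin: centre of its underside.

How it is judged:
By the outcome, as a careful person would: the job done as asked, in the order asked, and still so for the second after the job is handed in, with the robot touching nothing.
It also fails if it takes over 61 s, if anything falls off the work surface, if the arm or the gripper's body presses on something with over 40 N, if the wrist force passes 120 N, or if a joint passes its speed limit or range.

### The arm

A 6-joint arm with a two-finger parallel gripper is mounted at the origin on a cart in front of the work surface, level with it; the furniture and walls round the work are solid. World frame = base frame: x ahead of the robot, y to its left, z up, the work surface at z = 0. Lengths are in m, angles in degrees, forces in N, time in s.
With the tool pointing down it reaches from about 0.4 to 0.825 m from the base axis. Payload 7 kg.
Tool frame: the origin (TCP) lies on the centre line of the jaws, within the pads' length; the fingertips stand 22 mm ahead of it and the grasp point (between the pads) lies 3 mm ahead of it; z points along the fingers, y is the line along which they close (so a half turn about z gives the same grasp; the last joint's range is limited). The gripper opens to 88 mm and grips with 3 to 60 N. Pads are 19 mm wide; open, the fingers measure 130 mm over their backs; the gripper's body (78 mm by 193 mm) begins 47 mm behind the grasp point.
Start: joints at [-52.133, 20.546, 0.682, 0, -70.136, -16.507], TCP at [0.246, -0.629, 0.249] pointing down, gripper open.
Joint ranges: [-176.03, 176.03], [-82.01, 121.73], [-58.28, 71.71], [-173.87, 95.51], [-174.79, -0.11], [-173.66, 173.66]. Speed limits (degrees/s): [136.94, 136.94, 172.46, 180, 180, 180].

### API

Orientations are given as [roll, pitch, yaw] about the fixed x, y, z axes, in that order (R = Rz(yaw) Ry(pitch) Rx(roll)).
In Python, from plant import get_state, cams, r gives the robot as it stands.
- The arm moves only by the tool apply_moves, never from a script. Its argument "targets" is a list of rows, each an object with "dp": the shift along the world's x, y, z in m, a list of three; "yaw": the turn about the world's z in degrees. In form: [{"dp": [x, y, z], "yaw": yaw}, ...]. A call has 1 to 20 rows; each row is the pose to reach, as a shift and turn from the pose commanded when the call began; what a row does not reach only later rows make up. A row lasts 1/12 s, in which the tool goes at most 41.7 mm and 7.16 degrees, less where a joint would pass 70% of its speed; a pose out of reach is approached as far as the arm can. A call with a gripper value outside its range is refused whole. "grip" is the gripper command: -1 is fully open, 1 is shut, values between are in proportion, set as the call begins (left out, the last holds). The fingers move at their own pace and stop on an object; "squeeze" is the grip in N (left out, the last holds). Time passes only in rows, so rows that repeat a pose let the fingers close. It gives the time, the measured TCP pose, the force, the opening and the grip force at its end, in the units of the state.
- get_state(): the state, without advancing time (a new reading comes with each control period).
- cams.capture(name): name is "scene" or "top" or "wrist"; returns a dict with "image" (400x640x3 uint8, red, green, blue), "range_z" (400x640 float32, m along the optical axis (not along the pixel's ray), 0 where there is no reading), "fx", "fy", "cx", "cy" (pixels), "R" (3x3) and "t" (3): a world point X has camera coordinates R X + t; the wrist camera has in their place "T_tool_cam" (4x4, takes a point from camera to tool coordinates, whose origin is the TCP and whose axes are the flange's). Camera axes: x right, y down, z forward; pixel columns grow to the right and rows downward; lengths in m; the calibration is good to about 2 mm. A picture is of the moment at which its call begins: read the wrist's pose just before it.
- r.close_job(): hands the job in; it is judged then, once.
The state is a dict: "time_s": time; "joints": joint angles; "qd": joint speeds; "joint_torque": joint torques, N m; "tcp_pos": TCP position; "eef_rot": TCP orientation; "contact_force": force on the tool from outside, world axes, zero at the start; "moment": the same for the moment, N m; "gripper_width": finger opening in m; "gripper_force": force on a finger pad.
Only numpy, scipy, OpenCV 4.12 (cv2) and the standard library are available. Lean on these libraries where they do the work, as an engineer would, in place of code of your own. Each camera call takes 0.05 s, during which the arm holds its last target. There are 200 camera calls.

## Working session

There is one attempt and no reset: what is moved stays moved. The work goes in short steps, Python scripts to look and compute and a tool call to move; the robot and the scene stay as the last step left them, time stands still between calls to the robot, and variables do not carry over. Pictures are saved under pics/ and viewed, at most 10 in all, crops included, and the job is handed in when it is done.

Besides the shell and the picture viewer there is one more tool, called after "Call:" by a JSON object that holds its "method" and its "body". apply_moves: Moves the arm, as the interface text tells. Its arguments: {"type":"object","properties":{"targets":{"type":"array","items":{"type":"object","properties":{"dp":{"type":"array","items":{"type":"number"}},"yaw":{"type":"number"}}}},"grip":{"type":"number"},"squeeze":{"type":"number"}},"required":["targets"]}

```bash
mkdir -p pics; cat > h.py <<'E'
import numpy as np, cv2
from plant import get_state, cams, r
def cap(n,save=None):
    c=cams.capture(n)
    if save: cv2.imwrite(f'pics/{save}.png',c['image'][:,:,::-1])
    return c
def cloud(c):
    z=c['range_z'];v,u=np.mgrid[:z.shape[0],:z.shape[1]]
    p=np.stack([(u-c['cx'])/c['fx']*z,(v-c['cy'])/c['fy']*z,z],-1)
    w=(p-c['t'])@np.asarray(c['R'])
    w[z<=0]=np.nan
    return w
E
python3 - <<'E'
from h import *
s=get_state();print(s)
for n in('scene','top'):
    c=cap(n,n+'0');np.savez(n+'0.npz',**{k:c[k] for k in c});print(n,c['R'],c['t'],c['fx'],-np.asarray(c['R']).T@c['t'])
E
```

```text
{'time_s': 0.0, 'joints': array([-5.21337335e+01,  2.05921032e+01,  6.31914558e-01, -2.18914346e-02,
       -7.01354433e+01, -1.65064411e+01]), 'qd': array([ 0.09567387,  0.048791  ,  0.04540391, -0.05861075, -0.00675591,
       -0.05243208]), 'joint_torque': array([-6.37036428e-04, -5.82716954e+01,  2.93052721e+01,  6.99712291e+00,
        6.82882121e-03, -1.67053158e-04]), 'tcp_pos': array([ 0.24565695, -0.62820456,  0.24759542]), 'eef_rot': array([ 1.79902462e+02, -7.44321081e-03, -1.58647624e+02]), 'contact_force': array([-0.22605579,  0.59509579,  0.50244827]), 'moment': array([ 0.0562675 , -0.06599966, -0.01127382]), 'gripper_force': 0.0, 'gripper_width': 0.08790515987268768}
scene [[-0.86831637 -0.49574417 -0.01626043]
 [-0.3990639   0.71769482 -0.57066816]
 [ 0.29457544 -0.48903156 -0.82101976]] [0.42351056 0.33873889 1.02373222] 378.5128233927181 [0.20135325 0.46747911 1.04069834]
top [[-0.18966127 -0.98184428  0.00322542]
 [-0.87637488  0.16780487 -0.45145165]
 [ 0.44271398 -0.08844957 -0.89228975]] [0.0132099  0.55301743 1.4888814 ] 514.5335822283442 [-0.17199262  0.05186197  1.57813164]
```

View pics/scene0.png

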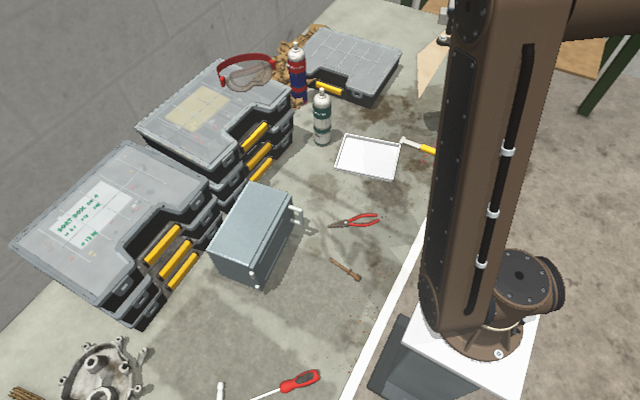

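View pics/top0.png

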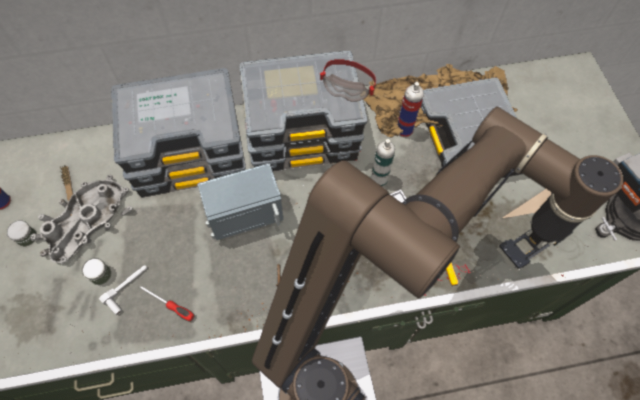

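The scene view shows the cabinet at about (250,235), with its handle at (297,212) on the right-hand side. The tray is at (367,157) and the white and green can at (321,118). In the top view the cabinet is at (240,203) and the arm hides the tray.

```bash
python3 - <<'E'
from h import *
for n,box in(('scene',(195,170,310,300)),('top',(190,160,290,245))):
    c=dict(np.load(n+'0.npz'));w=cloud(c);u0,v0,u1,v1=box
    p=w[v0:v1,u0:u1].reshape(-1,3);p=p[~np.isnan(p[:,0])]
    t=p[abs(p[:,2]-.19)<.006];rc=cv2.minAreaRect(t[:,:2].astype(np.float32));print(n,'cab',len(t),np.median(t[:,2]),rc);print(cv2.boxPoints(rc))
c=dict(np.load('scene0.npz'));w=cloud(c)
# handle points: near (297,212)
for v in range(200,232,3):
    print(v,[(u,*np.round(w[v,u],3)) for u in range(290,306,3)])
im=c['image'].astype(int)
m=((im.min(2)>185)&(np.arange(640)[None]>325)&(np.arange(640)[None]<405)&(np.arange(400)[:,None]>130)&(np.arange(400)[:,None]<184)).astype(np.uint8)
n,l,st,_=cv2.connectedComponentsWithStats(m);k=1+st[1:,4].argmax();print(st[k])
p=w[l==k];p=p[~np.isnan(p[:,0])];print('tray',np.percentile(p[:,2],[5,50,95]),cv2.minAreaRect(p[:,:2].astype(np.float32)))
vs,us=np.where(l==k);rc=cv2.convexHull(np.stack([us,vs],1).astype(np.int32));q=cv2.approxPolyDP(rc,5,True)[:,0]
for u,v in q:
    d=np.asarray(c['R']).T@np.array([(u-c['cx'])/c['fx'],(v-c['cy'])/c['fy'],1]);o=-np.asarray(c['R']).T@c['t'];print((u,v),o+d*(.018-o[2])/d[2])
p=w[85:150,308:335].reshape(-1,3);p=p[(p[:,2]>.03)];print('can',np.nanpercentile(p,[5,50,95],axis=0))
cv2.imwrite('pics/crop.png',cv2.resize(c['image'][80:300,190:420,::-1],None,fx=2.6,fy=2.6))
E
```

```text
scene cab 4073 0.19032366892520194 ((0.6948895454406738, 0.1394403576850891), (0.29168787598609924, 0.23972532153129578), 7.964603424072266)
[[5.3384411e-01 2.3793849e-01]
 [5.6706071e-01 5.2558258e-04]
 [8.5593498e-01 4.0942222e-02]
 [8.2271838e-01 2.7835512e-01]]
top cab 2620 0.18922977886453451 ((0.6135268211364746, 0.13092103600502014), (0.13701879978179932, 0.2312745749950409), 8.263059616088867)
[[0.5291094  0.23551181]
 [0.5623478  0.00663817]
 [0.6979442  0.02633026]
 [0.6647058  0.2552039 ]]
200 [(290, np.float64(0.565), np.float64(0.019), np.float64(0.173)), (293, np.float64(0.629), np.float64(-0.075), np.float64(0.0)), (296, np.float64(0.621), np.float64(-0.08), np.float64(-0.0)), (299, np.float64(0.611), np.float64(-0.084), np.float64(0.001)), (302, np.float64(0.604), np.float64(-0.091), np.float64(-0.002)), (305, np.float64(0.594), np.float64(-0.093), np.float64(0.002))]
203 [(290, np.float64(0.566), np.float64(0.02), np.float64(0.159)), (293, np.float64(0.623), np.float64(-0.065), np.float64(0.001)), (296, np.float64(0.613), np.float64(-0.069), np.float64(0.003)), (299,
[... 3559 characters left out ...]
, (302, np.float64(0.545), np.float64(0.006), np.float64(-0.0)), (305, np.float64(0.537), np.float64(0.001), np.float64(-0.0))]
[ 334  133   71   47 2079]
tray [0.00091016 0.00469427 0.02107324] ((0.4930987060070038, -0.3767809271812439), (0.21727445721626282, 0.21481849253177643), 14.023167610168457)
(np.int32(404), np.int32(137)) [ 0.41431504 -0.49398429  0.018     ]
(np.int32(392), np.int32(179)) [ 0.3765534  -0.29853634  0.018     ]
(np.int32(334), np.int32(166)) [ 0.57247944 -0.25328761  0.018     ]
(np.int32(345), np.int32(133)) [ 0.6105819  -0.40839973  0.018     ]
can [[ 0.64542082 -0.57413056  0.03689116]
 [ 0.66578045 -0.32830451  0.14351941]
 [ 0.76589262 -0.31699106  0.22086331]]
```

View pics/crop.png

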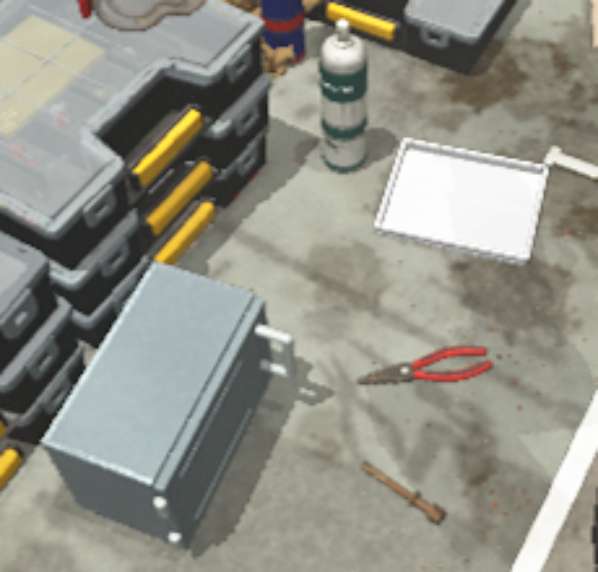

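The 2.6x crop shows the upright bar of the handle at crop (290,355) and two hinge knuckles at (165,505) and (175,540). The tray's corners are clear, and the polygon corner at (404,137) is really the hammer beside it. That gives:

- **Cabinet:** yaw about 8.2°
- **Hinge:** about (0.538, 0.236)
- **Handle:** about (0.5265, 0.028)
- **Tray centre:** about (0.494, -0.354)

The handle's arc comes as close as about 0.38 m from the base, so I'll test that reach on the way.

Call:
{"method": "apply_moves", "body": {"targets": [{"dp": [0, 0.04, 0], "yaw": 7}, {"dp": [-0.006, 0.3, -0.03], "yaw": 140}, {"dp": [-0.006, 0.3, -0.03], "yaw": 140}, {"dp": [-0.006, 0.3, -0.03], "yaw": 140}, {"dp": [-0.006, 0.3, -0.03], "yaw": 140}, {"dp": [-0.006, 0.338, -0.07], "yaw": 140}, {"dp": [-0.006, 0.338, -0.07], "yaw": 140}, {"dp": [-0.006, 0.338, -0.07], "yaw": 140}, {"dp": [-0.006, 0.338, -0.07], "yaw": 140}, {"dp": [-0.006, 0.338, -0.07], "yaw": 140}, {"dp": [-0.006, 0.338, -0.07], "yaw": 140}, {"dp": [-0.006, 0.338, -0.07], "yaw": 140}, {"dp": [-0.006, 0.338, -0.07], "yaw": 140}], "grip": -0.1, "squeeze": 15}}

```text
time_s: 1.18
tcp_pos: [0.2398, -0.2903, 0.1785]
eef_rot: [-180.0, 0.0, -65.3]
contact_force: [-0.5, 0.5, -0.0]
gripper_width: 0.0485
gripper_force: 0.0
```

It reaches 0.376 m from the base, so the whole arc is within range. Next I'll move above the handle.

Call:
{"method": "apply_moves", "body": {"targets": [{"dp": [0.03, 0.03, 0.03], "yaw": 7}, {"dp": [0.287, 0.318, 0.075], "yaw": 73.5}, {"dp": [0.287, 0.318, 0.075], "yaw": 73.5}, {"dp": [0.287, 0.318, 0.075], "yaw": 73.5}, {"dp": [0.287, 0.318, 0.075], "yaw": 73.5}, {"dp": [0.287, 0.318, 0.075], "yaw": 73.5}, {"dp": [0.287, 0.318, 0.075], "yaw": 73.5}, {"dp": [0.287, 0.318, 0.075], "yaw": 73.5}, {"dp": [0.287, 0.318, 0.075], "yaw": 73.5}, {"dp": [0.287, 0.318, 0.075], "yaw": 73.5}, {"dp": [0.287, 0.318, 0.075], "yaw": 73.5}, {"dp": [0.287, 0.318, 0.075], "yaw": 73.5}, {"dp": [0.287, 0.318, 0.075], "yaw": 73.5}]}}

```text
time_s: 2.27
tcp_pos: [0.5271, 0.0283, 0.2527]
eef_rot: [180.0, 0.1, 7.9]
contact_force: [0.4, -0.4, -0.4]
gripper_width: 0.0486
gripper_force: 0.0
```

```bash
cat >> h.py <<'E'
from scipy.spatial.transform import Rotation as Ro
def wcap(save=None):
    s=get_state();c=cap('wrist',save)
    T=np.eye(4);T[:3,:3]=Ro.from_euler('xyz',s['eef_rot'],degrees=True).as_matrix();T[:3,3]=s['tcp_pos']
    M=np.linalg.inv(T@np.asarray(c['T_tool_cam']));c['R']=M[:3,:3];c['t']=M[:3,3];return s,c
E
python3 - <<'E'
from h import *
s,c=wcap('w1');print(s['tcp_pos'],s['eef_rot'],s['joints'])
w=cloud(c);m=(w[...,2]>.155)&(w[...,2]<.178)&(w[...,0]<.56)
p=w[m];print(len(p))
if len(p):print(np.percentile(p,[2,50,98],axis=0),cv2.minAreaRect(p[:,:2].astype(np.float32)))
E
```

```text
[0.52705129 0.02834251 0.25266333] [1.79984508e+02 1.00107288e-01 7.86627533e+00] [ 2.43766196e+01  6.54002451e+00 -1.73481092e+01 -1.48585625e-02
 -6.62122493e+01  7.34956744e+01]
912
[[0.52524374 0.02616082 0.16661964]
 [0.5431177  0.03273696 0.17062226]
 [0.5592651  0.03964942 0.17255163]] ((0.5419227480888367, 0.03277939558029175), (0.037242379039525986, 0.011583387851715088), 7.934749126434326)
```

View pics/w1.png

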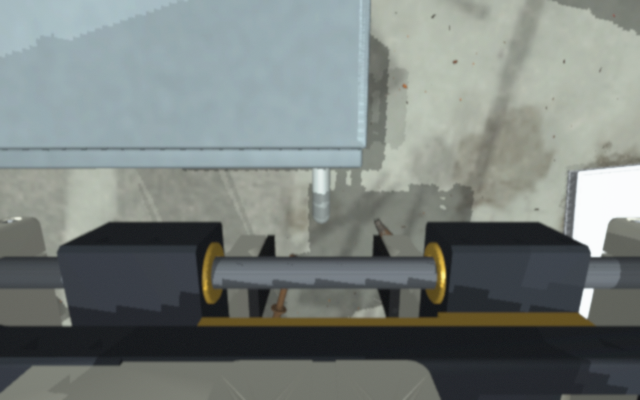

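The wrist view shows the top leg of the handle at (320,195), centred between the jaws, and the cabinet's front edge at row 158. The bar is at about (0.529, 0.031).

Call:
{"method": "apply_moves", "body": {"targets": [{"dp": [0.002, 0.003, -0.03], "yaw": 0}, {"dp": [0.002, 0.003, -0.06], "yaw": 0}, {"dp": [0.002, 0.003, -0.08], "yaw": 0}, {"dp": [0.002, 0.003, -0.096], "yaw": 0}, {"dp": [0.002, 0.003, -0.096], "yaw": 0}, {"dp": [0.002, 0.003, -0.096], "yaw": 0}]}}

```text
time_s: 2.82
tcp_pos: [0.5279, 0.0293, 0.1574]
eef_rot: [180.0, 0.1, 7.7]
contact_force: [-0.2, -0.3, 0.6]
gripper_width: 0.0481
gripper_force: 0.0
```

Call:
{"method": "apply_moves", "body": {"targets": [{"dp": [0, 0, 0], "yaw": 0}, {"dp": [0, 0, 0], "yaw": 0}, {"dp": [0, 0, 0], "yaw": 0}, {"dp": [0, 0, 0], "yaw": 0}, {"dp": [0, 0, 0], "yaw": 0}, {"dp": [0, 0, 0], "yaw": 0}], "grip": 1, "squeeze": 12}}

```text
time_s: 3.32
tcp_pos: [0.5289, 0.0304, 0.1579]
eef_rot: [-180.0, -0.0, 7.8]
contact_force: [0.7, -0.2, 0.4]
gripper_width: 0.0138
gripper_force: 0.0
```

```bash
python3 - <<'E'
import numpy as np
R=lambda a:np.array([[np.cos(a),-np.sin(a)],[np.sin(a),np.cos(a)]])
h=np.array([-.041,-.205]);a0=np.radians(8);b=R(a0)@h
for t in range(5,112,5):
    d=R(a0-np.radians(t))@h-b;print(-t,np.round(d,3), round(np.hypot(*(d+[.529,.031])),3))
E
```

```text
-5 [-0.018  0.002] 0.512
-10 [-0.036  0.005] 0.494
-15 [-0.054  0.01 ] 0.477
-20 [-0.071  0.017] 0.461
-25 [-0.087  0.025] 0.445
-30 [-0.103  0.034] 0.431
-35 [-0.118  0.045] 0.418
-40 [-0.131  0.057] 0.407
-45 [-0.144  0.07 ] 0.398
-50 [-0.156  0.084] 0.391
-55 [-0.166  0.099] 0.386
-60 [-0.175  0.115] 0.383
-65 [-0.182  0.131] 0.383
-70 [-0.188  0.149] 0.385
-75 [-0.193  0.166] 0.39
-80 [-0.196  0.184] 0.397
-85 [-0.197  0.203] 0.406
-90 [-0.197  0.221] 0.417
-95 [-0.195  0.239] 0.43
-100 [-0.191  0.257] 0.444
-105 [-0.186  0.274] 0.459
-110 [-0.18   0.291] 0.475
```

Call:
{"method": "apply_moves", "body": {"targets": [{"dp": [0, 0, 0], "yaw": 0}, {"dp": [0, 0, 0], "yaw": 0}, {"dp": [0, 0, 0], "yaw": 0}, {"dp": [-0.009, 0.001, 0], "yaw": -2.5}, {"dp": [-0.018, 0.002, 0], "yaw": -5}, {"dp": [-0.027, 0.003, 0], "yaw": -7.5}, {"dp": [-0.036, 0.005, 0], "yaw": -10}, {"dp": [-0.045, 0.008, 0], "yaw": -12.5}, {"dp": [-0.054, 0.01, 0], "yaw": -15}]}}

```text
time_s: 4.07
tcp_pos: [0.4749, 0.0405, 0.1578]
eef_rot: [-180.0, -0.1, -7.3]
contact_force: [2.1, 3.1, -0.1]
gripper_width: 0.0114
gripper_force: 12.0
```

Call:
{"method": "apply_moves", "body": {"targets": [{"dp": [-0.009, 0.003, 0], "yaw": -2.5}, {"dp": [-0.017, 0.007, 0], "yaw": -5}, {"dp": [-0.025, 0.011, 0], "yaw": -7.5}, {"dp": [-0.033, 0.015, 0], "yaw": -10}, {"dp": [-0.049, 0.024, 0], "yaw": -15}, {"dp": [-0.064, 0.035, 0], "yaw": -20}, {"dp": [-0.077, 0.047, 0], "yaw": -25}, {"dp": [-0.09, 0.06, 0], "yaw": -30}, {"dp": [-0.102, 0.074, 0], "yaw": -35}, {"dp": [-0.112, 0.089, 0], "yaw": -40}, {"dp": [-0.117, 0.097, 0], "yaw": -42.5}, {"dp": [-0.121, 0.105, 0], "yaw": -45}, {"dp": [-0.121, 0.105, 0], "yaw": -45}]}}

```text
time_s: 5.15
tcp_pos: [0.353, 0.146, 0.1577]
eef_rot: [180.0, 0.0, -52.3]
contact_force: [-3.8, -1.6, 6.5]
gripper_width: 0.0114
gripper_force: 12.0
```

Forces are low. On to about 107° of opening, relative to the current 60°.

Call:
{"method": "apply_moves", "body": {"targets": [{"dp": [-0.004, 0.008, 0], "yaw": -2.5}, {"dp": [-0.007, 0.016, 0], "yaw": -5}, {"dp": [-0.013, 0.034, 0], "yaw": -10}, {"dp": [-0.018, 0.051, 0], "yaw": -15}, {"dp": [-0.021, 0.069, 0], "yaw": -20}, {"dp": [-0.022, 0.088, 0], "yaw": -25}, {"dp": [-0.022, 0.106, 0], "yaw": -30}, {"dp": [-0.02, 0.124, 0], "yaw": -35}, {"dp": [-0.018, 0.133, 0], "yaw": -37.5}, {"dp": [-0.016, 0.142, 0], "yaw": -40}, {"dp": [-0.014, 0.15, 0], "yaw": -42.5}, {"dp": [-0.011, 0.159, 0], "yaw": -45}, {"dp": [-0.01, 0.166, 0], "yaw": -47}, {"dp": [-0.01, 0.166, 0], "yaw": -47}, {"dp": [-0.01, 0.166, 0], "yaw": -47}]}}

```text
time_s: 6.4
tcp_pos: [0.3442, 0.3119, 0.1578]
eef_rot: [-180.0, 0.0, -99.1]
contact_force: [0.7, -0.7, 3.8]
gripper_width: 0.0116
gripper_force: 12.0
```

Call:
{"method": "apply_moves", "body": {"targets": [{"dp": [0, 0, 0], "yaw": 0}, {"dp": [0, 0, 0], "yaw": 0}, {"dp": [0, 0, 0], "yaw": 0}, {"dp": [0, 0, 0], "yaw": 0}], "grip": -0.1}}

```text
time_s: 6.73
tcp_pos: [0.3436, 0.3109, 0.1574]
eef_rot: [180.0, -0.0, -99.2]
contact_force: [0.8, -0.5, -0.1]
gripper_width: 0.0328
gripper_force: 0.0
```

Call:
{"method": "apply_moves", "body": {"targets": [{"dp": [0, 0, 0.03], "yaw": 0}, {"dp": [0, 0, 0.07], "yaw": 0}, {"dp": [0.02, 0, 0.11], "yaw": 0}, {"dp": [0.05, 0, 0.15], "yaw": 0}, {"dp": [0.05, 0, 0.15], "yaw": 0}, {"dp": [0.05, 0, 0.15], "yaw": 0}], "grip": -1}}

```text
time_s: 7.23
tcp_pos: [0.396, 0.3123, 0.3107]
eef_rot: [-179.8, 0.3, -99.3]
contact_force: [0.7, 0.3, -1.0]
gripper_width: 0.0727
gripper_force: 0.0
```

```bash
python3 - <<'E'
from h import *
s,c=wcap('w2');print(s['time_s'],s['tcp_pos'],s['eef_rot'],s['joints'])
w=cloud(c)
for nm,cc in (('w',c),('s',cap('scene','s2'))):
    w=cloud(cc)
    for z0,z1 in((.16,.17),(.151,.161),(.127,.138),(.115,.127),(.18,.191)):
        m=((w[...,2]>z0)&(w[...,2]<z1)&(w[...,0]<.6)&(w[...,0]>.28)&(w[...,1]>.1)&(w[...,1]<.35)).astype(np.uint8)
        n,l,st,_=cv2.connectedComponentsWithStats(m)
        for k in range(1,n):
            if st[k,4]>40:
                p=w[l==k];print(nm,z0,st[k],np.round(p.mean(0),4),cv2.minAreaRect(p[:,:2].astype(np.float32)))
E
```

```text
7.2333 [0.39595224 0.31225057 0.31069029] [-179.84646748    0.26366395  -99.25226344] [ 6.06563974e+01  1.93775811e+00 -1.47995565e+01  5.60778477e-02
 -7.29623332e+01 -6.99253044e+01]
w 0.16 [199  67  32  33 770] [0.467  0.2088 0.1653] ((0.46740299463272095, 0.20862695574760437), (0.021970270201563835, 0.024611948058009148), 35.414634704589844)
w 0.16 [ 70 141  53  18  71] [0.5758 0.2437 0.1651] ((0.5754671096801758, 0.24367064237594604), (0.04932079091668129, 0.0002811965241562575), 7.954833030700684)
w 0.16 [210 147 128   1 128] [0.4309 0.2651 0.1662] ((0.4309021532535553, 0.2651464641094208), (0.00028973541338928044, 0.10440507531166077), 80.72183990478516)
w 0.16 [377 147  17  47 234] [0.3442 0.2981 0.1683] ((0.3426763117313385, 0.29886776208877563), (0.038550570607185364, 0.012040073052048683), 80.71823120117188)
w 0.151 [ 189   52   62   65 2364] [0.465  0.2093 0.156 ] ((0.4673388600349426, 0.20875084400177002), (0.05020829290151596, 0.051129646599292755), 80.703857421875)
w 0.151 [173 129  56   1  56] [0.4891 0.2412 0.1589] ((0.48913389444351196, 0.2412288784980774), (0.00012
[... 981 characters left out ...]
64069, 0.0622626356780529), 80.5733642578125)
w 0.115 [ 306   59   56   59 1963] [0.3739 0.2249 0.1239] ((0.3739205002784729, 0.2248057723045349), (0.05058266222476959, 0.05105869844555855), 38.160465240478516)
w 0.115 [235  64  24  53 130] [0.448  0.2173 0.1211] ((0.45069003105163574, 0.21554580330848694), (0.047031186521053314, 0.015085426159203053), 67.29315948486328)
w 0.18 [   0    0  119  163 8752] [0.5743 0.1926 0.1898] ((0.5796276330947876, 0.18976068496704102), (0.054437458515167236, 0.10860538482666016), 7.52084493637085)
w 0.18 [ 122  130  303   17 4828] [0.4273 0.2574 0.1862] ((0.42691028118133545, 0.2574172616004944), (0.01202801987528801, 0.22980688512325287), 80.6823959350586)
```

View pics/w2.png

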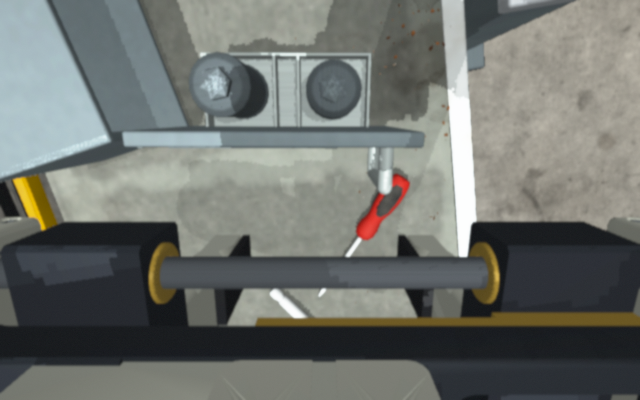

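View pics/s2.png

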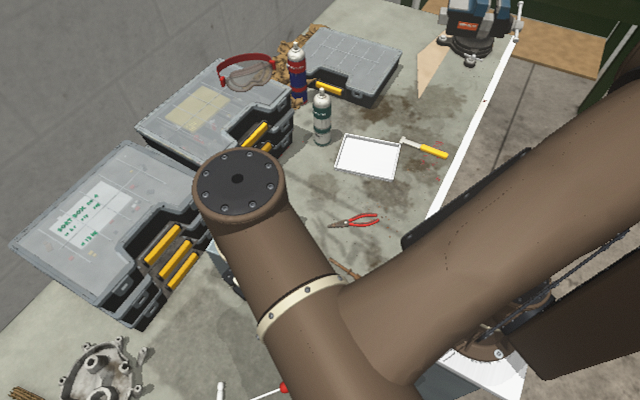

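The wrist view shows the tall filter in the hinge-side bay at (217,83) and the short one in the other bay at (334,88). The door is open about 107°. In the scene view the arm hides the cabinet, while the can and tray are clear. The tall filter is at (0.4673, 0.2087), and I'll pinch it along the panel.

Call:
{"method": "apply_moves", "body": {"targets": [{"dp": [0.025, -0.035, -0.01], "yaw": 0}, {"dp": [0.05, -0.07, -0.03], "yaw": 0}, {"dp": [0.073, -0.103, -0.058], "yaw": 0}, {"dp": [0.073, -0.103, -0.058], "yaw": 0}, {"dp": [0.073, -0.103, -0.058], "yaw": 0}, {"dp": [0.073, -0.103, -0.058], "yaw": 0}, {"dp": [0.073, -0.103, -0.058], "yaw": 0}], "grip": -0.64}}

```text
time_s: 7.92
tcp_pos: [0.4663, 0.2086, 0.2493]
eef_rot: [180.0, -0.0, -99.2]
contact_force: [-0.3, -0.2, 0.2]
gripper_width: 0.0718
gripper_force: 0.0
```

```bash
python3 - <<'E'
from h import *
s=get_state();print(s['tcp_pos'],s['eef_rot'],s['gripper_width'],s['qd'].max())
E
```

```text
[0.46629951 0.20860707 0.24932577] [ 1.79975099e+02 -3.05490303e-02 -9.91814354e+01] 0.07179318519616905 0.8962863504049124
```

Descend to TCP z = 0.152.

Call:
{"method": "apply_moves", "body": {"targets": [{"dp": [0.001, 0, -0.03], "yaw": 0}, {"dp": [0.001, 0, -0.055], "yaw": 0}, {"dp": [0.001, 0, -0.075], "yaw": 0}, {"dp": [0.001, 0, -0.09], "yaw": 0}, {"dp": [0.001, 0, -0.097], "yaw": 0}, {"dp": [0.001, 0, -0.097], "yaw": 0}, {"dp": [0.001, 0, -0.097], "yaw": 0}]}}

```text
time_s: 8.5
tcp_pos: [0.4679, 0.2092, 0.1533]
eef_rot: [-180.0, 0.0, -99.1]
contact_force: [0.2, -0.4, 0.0]
gripper_width: 0.0717
gripper_force: 0.0
```

Call:
{"method": "apply_moves", "body": {"targets": [{"dp": [0, 0, 0], "yaw": 0}, {"dp": [0, 0, 0], "yaw": 0}, {"dp": [0, 0, 0], "yaw": 0}, {"dp": [0, 0, 0], "yaw": 0}, {"dp": [0, 0, 0], "yaw": 0}, {"dp": [0, 0, 0], "yaw": 0}], "grip": 1, "squeeze": 25}}

```text
time_s: 9.0
tcp_pos: [0.468, 0.2086, 0.1532]
eef_rot: [-180.0, 0.0, -99.2]
contact_force: [-2.0, 0.5, 6.1]
gripper_width: 0.0511
gripper_force: 25.0
```

Call:
{"method": "apply_moves", "body": {"targets": [{"dp": [0, 0, 0.008], "yaw": 0}, {"dp": [0, 0, 0.02], "yaw": 0}, {"dp": [0, 0, 0.04], "yaw": 0}, {"dp": [0, 0, 0.065], "yaw": 0}, {"dp": [0, 0, 0.095], "yaw": 0}, {"dp": [0, 0, 0.125], "yaw": 0}, {"dp": [0, 0, 0.145], "yaw": 0}, {"dp": [0, 0, 0.15], "yaw": 0}, {"dp": [0, 0, 0.15], "yaw": 0}]}}

```text
time_s: 9.75
tcp_pos: [0.4681, 0.2086, 0.3039]
eef_rot: [-179.9, 0.1, -99.2]
contact_force: [-0.8, 0.8, -3.1]
gripper_width: 0.0515
gripper_force: 25.0
```

Call:
{"method": "apply_moves", "body": {"targets": [{"dp": [0, -0.01, 0], "yaw": 0}, {"dp": [0, -0.03, 0], "yaw": 0}, {"dp": [0, -0.06, 0], "yaw": 0}, {"dp": [0, -0.095, 0], "yaw": 0}, {"dp": [0, -0.13, 0], "yaw": 0}, {"dp": [0, -0.165, 0], "yaw": 0}, {"dp": [0, -0.2, 0], "yaw": 0}, {"dp": [0, -0.235, 0], "yaw": 0}, {"dp": [0, -0.27, 0], "yaw": 0}, {"dp": [0, -0.305, 0], "yaw": 0}, {"dp": [0, -0.34, -0.01], "yaw": 0}, {"dp": [0, -0.375, -0.02], "yaw": 0}, {"dp": [0, -0.41, -0.03], "yaw": 0}, {"dp": [0.003, -0.445, -0.04], "yaw": 0}, {"dp": [0.005, -0.48, -0.05], "yaw": 0}, {"dp": [0.007, -0.51, -0.06], "yaw": 0}, {"dp": [0.007, -0.535, -0.07], "yaw": 0}, {"dp": [0.007, -0.552, -0.08], "yaw": 0}, {"dp": [0.007, -0.56, -0.08], "yaw": 0}, {"dp": [0.007, -0.562, -0.08], "yaw": 0}]}}

```text
time_s: 11.42
tcp_pos: [0.473, -0.3546, 0.2199]
eef_rot: [179.7, 0.1, -99.3]
contact_force: [0.9, 0.2, -1.7]
gripper_width: 0.0514
gripper_force: 25.0
```

```bash
python3 - <<'E'
from h import *
s=get_state();print(s['time_s'],s['tcp_pos'],s['eef_rot'],s['gripper_width'],s['contact_force'])
w=cloud(cap('scene','s3'))
# filter bottom / tilt: dark points under gripper
m=(np.hypot(w[...,0]-.475,w[...,1]+.354)<.045)&(w[...,2]>.05)
p=w[m];print(len(p),np.percentile(p[:,2],[1,5,50,99]))
for z in np.arange(.1,.23,.01):
    q=p[abs(p[:,2]-z)<.005]
    if len(q):print(round(z,2),len(q),np.round(np.median(q,0),3))
E
```

```text
11.4167 [ 0.47301382 -0.35461053  0.21993481] [ 1.79719352e+02  5.61641735e-02 -9.93254886e+01] 0.051365262683171445 [ 0.88950735  0.23132154 -1.66099859]
1643 [0.14153869 0.15505491 0.30543009 0.43461039]
0.13 3 [ 0.474 -0.333  0.133]
0.14 44 [ 0.467 -0.333  0.143]
0.15 33 [ 0.463 -0.335  0.149]
0.16 36 [ 0.462 -0.334  0.159]
0.17 37 [ 0.467 -0.331  0.17 ]
0.18 36 [ 0.467 -0.334  0.179]
0.19 44 [ 0.465 -0.334  0.19 ]
0.2 39 [ 0.466 -0.335  0.202]
0.21 61 [ 0.466 -0.339  0.211]
0.22 110 [ 0.476 -0.341  0.221]
```

View pics/s3.png

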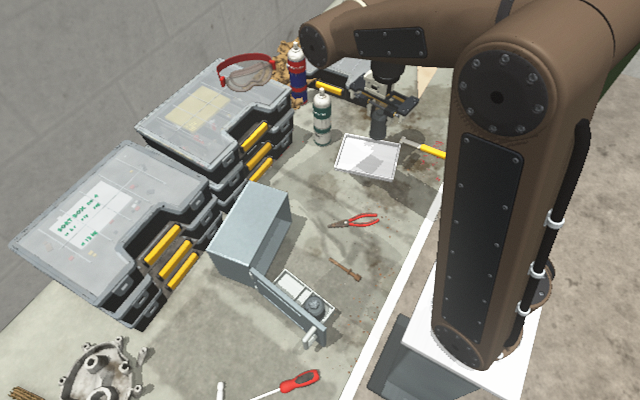

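The door is wide open, the short filter is standing in the rack at (315,303), and the tall filter hangs upright over the tray at (378,122), well clear of the can at (321,118). I'll lower it in steps.

Call:
{"method": "apply_moves", "body": {"targets": [{"dp": [0, 0, -0.025], "yaw": 0}, {"dp": [0, 0, -0.055], "yaw": 0}, {"dp": [0, 0, -0.08], "yaw": 0}, {"dp": [0, 0, -0.1], "yaw": 0}, {"dp": [0, 0, -0.112], "yaw": 0}, {"dp": [0, 0, -0.12], "yaw": 0}, {"dp": [0, 0, -0.124], "yaw": 0}, {"dp": [0, 0, -0.124], "yaw": 0}, {"dp": [0, 0, -0.124], "yaw": 0}]}}

```text
time_s: 12.22
tcp_pos: [0.4755, -0.3535, 0.0995]
eef_rot: [-179.9, -0.0, -99.2]
contact_force: [-0.6, -0.0, -2.3]
gripper_width: 0.051
gripper_force: 25.0
```

Call:
{"method": "apply_moves", "body": {"targets": [{"dp": [0, 0, -0.002], "yaw": 0}, {"dp": [0, 0, -0.004], "yaw": 0}, {"dp": [0, 0, -0.0055], "yaw": 0}, {"dp": [0, 0, -0.0065], "yaw": 0}, {"dp": [0, 0, -0.0065], "yaw": 0}, {"dp": [0, 0, -0.0065], "yaw": 0}]}}

```text
time_s: 12.72
tcp_pos: [0.4748, -0.3537, 0.0921]
eef_rot: [180.0, -0.0, -99.2]
contact_force: [0.5, 0.1, -3.0]
gripper_width: 0.0514
gripper_force: 25.0
```

Call:
{"method": "apply_moves", "body": {"targets": [{"dp": [0, 0, -0.0005], "yaw": 0}, {"dp": [0, 0, -0.001], "yaw": 0}, {"dp": [0, 0, -0.0015], "yaw": 0}, {"dp": [0, 0, -0.002], "yaw": 0}, {"dp": [0, 0, -0.002], "yaw": 0}]}}

```text
time_s: 13.13
tcp_pos: [0.4749, -0.3539, 0.0912]
eef_rot: [-180.0, -0.0, -99.2]
contact_force: [-3.1, 1.6, 7.5]
gripper_width: 0.0507
gripper_force: 25.0
```

Contact: the force has risen from -3 to +7.5 N. Release.

Call:
{"method": "apply_moves", "body": {"targets": [{"dp": [0, 0, 0], "yaw": 0}, {"dp": [0, 0, 0.001], "yaw": 0}, {"dp": [0, 0, 0.001], "yaw": 0}, {"dp": [0, 0, 0.001], "yaw": 0}, {"dp": [0, 0, 0.001], "yaw": 0}, {"dp": [0, 0, 0.001], "yaw": 0}, {"dp": [0, 0, 0.001], "yaw": 0}], "grip": -0.8}}

```text
time_s: 13.72
tcp_pos: [0.4749, -0.3536, 0.091]
eef_rot: [180.0, 0.0, -99.2]
contact_force: [0.5, -0.8, 0.4]
gripper_width: 0.079
gripper_force: 0.0
```

Call:
{"method": "apply_moves", "body": {"targets": [{"dp": [0, 0, 0.005], "yaw": 0}, {"dp": [0, 0, 0.015], "yaw": 0}, {"dp": [0, 0, 0.035], "yaw": 0}, {"dp": [0, 0, 0.065], "yaw": 0}, {"dp": [0, 0, 0.1], "yaw": 0}, {"dp": [0, 0, 0.14], "yaw": 0}, {"dp": [0, 0, 0.18], "yaw": 0}, {"dp": [-0.03, 0.03, 0.2], "yaw": 0}, {"dp": [-0.06, 0.06, 0.2], "yaw": 0}, {"dp": [-0.09, 0.1, 0.2], "yaw": 0}, {"dp": [-0.09, 0.1, 0.2], "yaw": 0}, {"dp": [-0.09, 0.1, 0.2], "yaw": 0}, {"dp": [-0.09, 0.1, 0.2], "yaw": 0}]}}

```text
time_s: 14.8
tcp_pos: [0.3847, -0.2532, 0.2928]
eef_rot: [-179.8, -0.0, -99.1]
contact_force: [1.2, -0.3, -0.0]
gripper_width: 0.0785
gripper_force: 0.0
```

```bash
python3 - <<'E'
from h import *
print(get_state()['time_s'],get_state()['tcp_pos'])
wcap('w4');w=cloud(cap('scene','s4'))
m=(np.hypot(w[...,0]-.475,w[...,1]+.354)<.04)
p=w[m];print(np.nanpercentile(p[:,2],[50,99]));q=p[p[:,2]>.096];print(q.mean(0) if len(q) else 0)
a=cv2.imread('pics/s4.png')[60:340,210:450];cv2.imwrite('pics/s4c.png',cv2.resize(a,None,fx=2,fy=2))
E
```

```text
14.8 [ 0.38468148 -0.25321512  0.29278584]
[0.05084083 0.10589161]
[ 0.4738511  -0.34987496  0.10082532]
```

View pics/s4c.png

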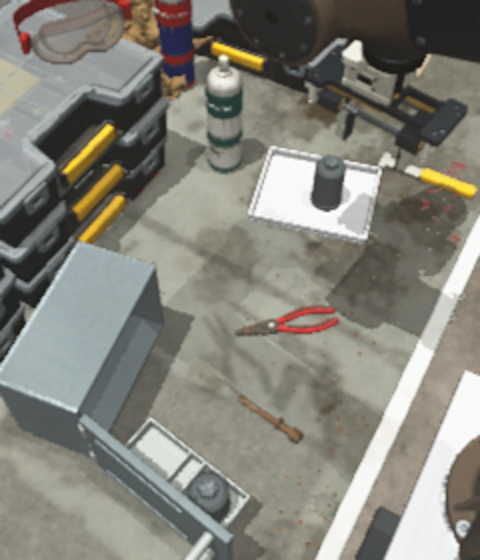

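The crop shows the tall filter upright in the tray at (328,182) and the can standing at (225,120). The short filter is in its bay at (208,492), and the door is wide open.

```bash
python3 -c "
from plant import r
print(r.close_job())"
```

```text
the job is handed in; nothing more can be done
None
```

I opened the door by its handle to about 107° and set the tall filter upright in the tray. The short filter is still in the rack, the spray can is standing, and I handed the job in at about 15 s.

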